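Wipe the offcuts off the trimming board and lay the straightedge on its fence

ROBOT

A 7-joint arm with a two-finger parallel gripper is mounted at the origin on the work surface. World frame = base frame: x ahead of the robot, y to its left, z up, the work surface at z = 0. Lengths are in m, angles in rad, forces in N, time in s.
With the tool pointing down it reaches from about 0.425 to 0.925 m from the base axis. Payload 6.8 kg.
Tool frame: the origin (TCP) lies between the finger pads; the fingertips stand r.tcp_to_tips ahead of it and the grasp point (between the pads) is the TCP (r.tcp_to_tips is the distance from the TCP to the fingertips, in m); z points along the fingers, y is the line along which they close (so a half turn about z gives the same grasp; the last joint's range is limited). The gripper opens to 85 mm and grips with 20 to 120 N. Pads are 22 mm wide; open, the fingers measure 114 mm over their backs; the gripper's body (76 mm by 85 mm) begins 54 mm behind the grasp point. The pads swing forward as they close: fully open they stand 13 mm farther back than shut.
Start: joints at [-1.452, 0.477, 0.022, 1.555, -0.011, 1.109, -0.083], TCP at [0.152, 0.658, 0.25] pointing down, gripper open.
Joint ranges: [-2.96, 2.96], [-0.34, 2.1], [-1.41, 1.46], [0.24, 2.44], [-1.37, 4.51], [0.17, 1.92], [-2.96, 2.96]. Speed limits (rad/s): [2.39, 2.39, 3.14, 3.14, 3.14, 3.14, 3.14].

INTERFACE

Orientations are given as a rotation vector (axis times angle).
In Python, from bench import r gives the robot as it stands.
- The arm moves only by the tool servo_tool, never from a script. Its argument "commands" is a list of rows, each a list of 2 entries, a list of its own where there are three numbers: the shift along the tool's x, y, z normalised to -1 to 1, where 1 is 250 mm, then the turn, a rotation vector about the tool's x, y, z normalised to -1 to 1, where 1 is 90 degrees. In form: [[[dx, dy, dz], [ax, ay, az]], ...]. A call has 1 to 20 rows; each row is the pose to reach, as a shift and turn from the pose commanded when the call began, along the tool's axes at that moment; what a row does not reach only later rows make up. A row lasts 1/10 s, in which the tool goes at most 50 mm and 8.59 degrees, less where a joint would pass 70% of its speed; a pose out of reach is approached as far as the arm can. A call with a number of a shift or a turn outside -1 to 1 is refused whole. A call with a gripper value outside its range is refused whole. "claw" is the closure, from 0 (fully open) to 1 (shut), set as the call begins (left out, the last holds). The fingers move at their own pace and stop on an object; "squeeze" is the grip in N (left out, the last holds). Time passes only in rows, so rows that repeat a pose let the fingers close. It gives the time, the measured TCP pose, the force, the opening and the grip force at its end, in the units of the state.
- r.get_obs(): the state, without advancing time (a new reading comes with each control period).
- r.grab_frame(name): name is "scene" or "top"; returns (picture, depth): 400x640x3 uint8, red, green, blue; 400x640 float32, m along the optical axis (not along the pixel's ray), 0 where there is no reading.
- r.camera_model(name): a dict with "fx", "fy", "cx", "cy" (pixels), "k1" (the pictures are not rectified: a ray, as slopes to the right and down, at radius r is drawn at 1 + k1 r^2 times it, then the intrinsics apply), "extrinsics" (4x4, takes a point from camera to world coordinates). Camera axes: x right, y down, z forward; pixel columns grow to the right and rows downward; lengths in m; the calibration is good to about 2 mm. A picture is of the moment at which its call begins. camera_model takes no time and is no camera call.
- r.hand_in(): hands the job in; it is judged then, once.
Trained networks look in the newest picture that a camera, given by its name, has taken for a name from the list of things; names that differ only in an ending like _2 or _b are one class to them, and where a whole thing is asked for, a point or a joint stands for the part that bears it (a point fixed in the world has none). Each returns a list of dicts, best first, with "confidence" (0 to 1); they miss things now and then, are a little off and sometimes report something else, mostly with a low value. They report only what shows in the picture. A call takes as long as a camera call. They do not tell look-alikes from the thing itself.
- r.boxes_of(camera, target): "uv" ([column, row] in pixels, amid what is visible of it).
- r.mark_of(camera, target): "uv" ([column, row] in pixels: a listed point, or the origin of a listed thing).
The state is a dict: "clock": time; "joints": joint angles; "qvel": joint speeds; "tau": joint torques, N m; "tcp_pos": TCP position; "orientation": TCP orientation; "contact_force": force on the tool from outside, world axes, zero at the start; "moment": the same for the moment, N m; "grip_width": finger opening in m; "gripper_force": force on a finger pad.
Only numpy, scipy, OpenCV 4.12 (cv2) and the standard library are available. Lean on these libraries where they do the work, as an engineer would, in place of code of your own. Each camera call takes 0.05 s, during which the arm holds its last target. There are 200 camera calls.

TASK

Take the scraper from its leaning rest and, with the scraper only (no fingers or straightedge on the offcuts), wipe all four wood offcuts off the trimming board so that they lie in the empty tray at its end, clear of the board. Then put the scraper back in its rest, and then lay the straightedge flat on the cleared board, wholly on it, with one long edge flush along the far fence. Leave everything else on the bench where it stands.

Things in the scene. Friction and masses are not known exactly. Their poses are not given: they have to be found in the camera images.
- board: Fixed trimming board, grey top, 200 (x) x 300 (y) mm. Origin: centre of its underside on the bench; x points away from the robot, z up. Top face at z = 40 mm. Wooden rails 15 mm wide, 12 mm high run along both long edges: the far one (x = 85 to 100 mm) is the fence, the near one (x = -100 to -85) a lip. The 170 mm channel between them is open at both ends (y = +-150 mm).
- tray: Fixed empty low plywood tray standing 3 mm off one end of the board, at its +y or its -y end. Outside 200 (x) x 110 (y) x 28 mm high, walls 4 mm, so its rim is 12 mm below the board's top. Origin: centre of its underside; axes parallel to the board's.
- case: Fixed grey case full of staple strips, 200 x 110 x 50 mm high, standing 3 mm off the other end of the board; its rim is 10 mm above the board's top. Origin: centre of its underside; axes parallel to the board's.
- rest: Fixed dark wooden rest for the scraper, foot 110 (x) x 150 (y) mm. Its slot leans 0.45 rad (26 degrees) from upright towards its own -x, roughly towards the robot; it runs along y, 34 mm wide, ends open. A back plate on the lower (-x) side reaches 54 mm up the leaning scraper, a front lip 14 mm. Origin: centre of the foot's underside.
- rest_seat (a point): Point in the middle of the floor of the rest's slot, 45 mm above the bench; the scraper's origin sits within 3 mm of it across the slot and within 15 mm along it.
- scraper: Pale wood scraper block with thin dark steel sole, sitting in the rest, leaning with it. Origin: centre of the sole; z up the handle. Blade 24 (x) x 105 (y) mm, z = 0 to 60 mm; above it a centred handle 22 thick (x), 76 wide (y), z = 60 to 115 mm. Grip it across the 22 mm, fingers along the handle's lean. About 0.26 kg.
- straightedge: Aluminium straightedge 200 mm (x) by 40 mm (y) by 10 mm thick, lying flat on the bench, with a centred upright wooden grip rib 80 mm long (x), 18 mm thick (y), from z = 10 to 55 mm. Origin: centre of the underside. Same both ways round. About 0.3 kg.
- offcut0: Loose pale wood offcut 62 x 24 x 9 mm (x, y, z), 12 g, lying flat at any angle on the board's top at the start. Origin: centre of its underside as built.
- offcut1: Loose pale wood offcut 60 x 26 x 10 mm (x, y, z), 12 g, lying flat at any angle on the board's top at the start. Origin: centre of its underside as built.
- offcut2: Loose pale wood offcut 64 x 22 x 11 mm (x, y, z), 12 g, lying flat at any angle on the board's top at the start. Origin: centre of its underside as built.
- offcut3: Loose pale wood offcut 61 x 25 x 9 mm (x, y, z), 12 g, lying flat at any angle on the board's top at the start. Origin: centre of its underside as built.
- band_small: Bystander: bent-wood ring, 90 mm across, 50 mm high, standing loose on the bench. Origin: centre of its underside.
- band_large: Bystander: bent-wood ring, 110 mm across, 60 mm high, standing loose on the bench. Origin: centre of its underside.
- glue: Bystander: white glue bottle, 60 mm across, 160 mm high, standing loose on the bench. Origin: centre of its underside.
- mug: Bystander: white mug, 76 mm across, 90 mm high, standing loose on the bench. Origin: centre of its underside.
- hammer: Bystander: hammer about 260 mm long lying loose on the bench beyond the board. Origin near its middle.
- tin: Bystander: closed tin, 70 mm across, 80 mm high, standing loose on the bench. Origin: centre of its underside.
- anvil: Bystander: steel block 90 x 60 x 50 mm, standing loose on the bench. Origin: centre of its underside.
Things that resemble listed ones, but are neither listed nor needed, are in the scene too. There is more than one size of the straightedge; the one meant has the size given above.

How it is judged:
By the outcome, as a careful person would: the job done as asked, in the order asked, and still so for the second after the job is handed in, with the robot touching nothing.
It also fails if it takes over 72 s, if anything falls off the work surface, if the arm or the gripper's body presses on something with over 40 N, if the wrist force passes 120 N, or if a joint passes its speed limit or range.

## Working session

There is one attempt and no reset: what is moved stays moved. The work goes in short steps, Python scripts to look and compute and a tool call to move; the robot and the scene stay as the last step left them, time stands still between calls to the robot, and variables do not carry over. Pictures are saved under pics/ and viewed, at most 10 in all, crops included, and the job is handed in when it is done.

Besides the shell and the picture viewer there is one more tool, called after "Request:" as name(argument=value, ...) on one line, values as JSON. servo_tool: Moves the arm, as the interface text tells. Scaled input: -1 to 1 covers 250 mm each way for a shift and 90 degrees each way for a turn. Its arguments: {"type":"object","properties":{"commands":{"type":"array"},"claw":{"type":"number"},"squeeze":{"type":"number"}},"required":["commands"]}

```bash
ls; mkdir -p pics; cat > h.py <<'E'
import numpy as np,cv2
from bench import r
from scipy.spatial.transform import Rotation as R
def grab(c,f=None):
    p,d=r.grab_frame(c)
    if f: cv2.imwrite('pics/'+f,p[:,:,::-1])
    return p,d
def ray(c,uv):
    m=r.camera_model(c);K=np.array([[m['fx'],0,m['cx']],[0,m['fy'],m['cy']],[0,0,1]])
    uv=np.array(uv,float).reshape(-1,1,2)
    s=cv2.undistortPoints(uv,K,np.array([m['k1'],0,0,0.]))[:,0]
    return np.c_[s,np.ones(len(s))],np.array(m['extrinsics'])
def atz(c,uv,z):
    s,T=ray(c,uv);d=s@T[:3,:3].T;o=T[:3,3]
    return o+d*((z-o[2])/d[:,2])[:,None]
def cloud(c,d):
    v,u=np.mgrid[0:400,0:640];s,T=ray(c,np.c_[u.ravel(),v.ravel()])
    P=(s*d.reshape(-1,1))@T[:3,:3].T+T[:3,3];P[d.ravel()==0]=np.nan
    return P.reshape(400,640,3)
E
python3 - <<'E'
from h import *
o=r.get_obs();print({k:np.round(v,3) for k,v in o.items()},r.tcp_to_tips)
for c in('scene','top'):
    p,d=grab(c,c+'0.png');np.save(c+'0.npy',cloud(c,d))
    print(c,np.round(r.camera_model(c)['extrinsics'],2).tolist())
    P=cloud(c,d)
    for n in 'board tray case rest rest_seat scraper straightedge offcut0'.split():
        l=r.mark_of(c,n)
        print(n,[(np.round(x['uv']).astype(int).tolist(),round(x['confidence'],2),np.round(P[int(np.clip(x['uv'][1],0,399)),int(np.clip(x['uv'][0],0,639))],3).tolist()) for x in l[:5]])
print(r.get_obs()['clock'])
E
```

```text
pics
{'clock': np.float64(0.0), 'joints': array([-1.452,  0.478,  0.022,  1.556, -0.012,  1.109, -0.083]), 'qvel': array([ 0.001, -0.   , -0.   ,  0.001,  0.001, -0.001, -0.   ]), 'tau': array([ 0.0000e+00, -5.9646e+01,  1.6080e+00, -2.8120e+01,  1.2000e-02,
        9.0000e-03, -0.0000e+00]), 'tcp_pos': array([0.152, 0.657, 0.249]), 'orientation': array([-3.550e-01, -3.121e+00,  3.000e-03]), 'contact_force': array([-0.031, -0.136,  0.63 ]), 'moment': array([ 0.017, -0.022, -0.001]), 'gripper_force': np.float64(0.0), 'grip_width': np.float64(0.086)} 0.019
scene [[-0.14, 0.78, -0.61, 1.36], [0.99, 0.1, -0.09, 0.17], [-0.01, -0.62, -0.79, 1.12], [0.0, 0.0, 0.0, 1.0]]
board [([326, 217], 0.95, [0.588, 0.054, 0.041])]
tray [([401, 228], 0.63, [0.574, 0.263, 0.008]), ([171, 196], 0.27, [0.553, -0.409, 0.02])]
case [([254, 206], 0.9, [0.578, -0.149, 0.044])]
rest [([170, 199], 0.79, [0.561, -0.408, 0.017]), ([307, 194], 0.32, [0.522, -0.01, 0.052])]
rest_seat [([166, 184], 0.67, [0.551, -0.411, 0.071])]
scraper [([167, 183], 0.87, [0.546, -0.409, 0.066]), ([394, 278], 0.49, [0.766, 0.247, 0
[... 404 characters left out ...]
-1.0, 0.01, 0.01, 0.06], [-0.01, -0.1, -1.0, 1.5], [0.0, 0.0, 0.0, 1.0]]
board [([329, 194], 0.56, [0.555, 0.05, 0.041])]
tray [([260, 188], 0.98, [0.58, 0.266, 0.004])]
case [([389, 200], 0.89, [0.535, -0.143, 0.006])]
rest [([474, 199], 0.96, [0.533, -0.391, 0.077])]
rest_seat [([478, 197], 0.6, [0.54, -0.411, 0.065])]
scraper [([483, 198], 0.67, [0.532, -0.42, 0.084]), ([262, 190], 0.64, [0.573, 0.259, 0.008])]
straightedge [([215, 218], 0.95, [0.481, 0.403, 0.036]), ([196, 284], 0.83, [0.279, 0.465, 0.032]), ([168, 235], 0.79, [0.431, 0.55, 0.043])]
offcut0 [([345, 204], 0.65, [0.523, 0.002, 0.052]), ([307, 206], 0.58, [0.518, 0.118, 0.052]), ([315, 177], 0.55, [0.604, 0.093, 0.05])]
0.9
```

View pics/scene0.png

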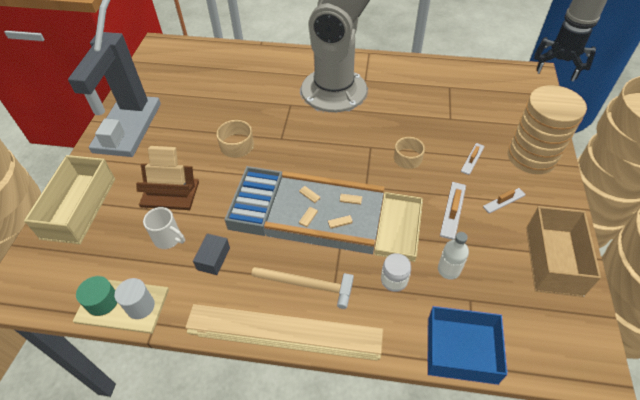

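View pics/top0.png

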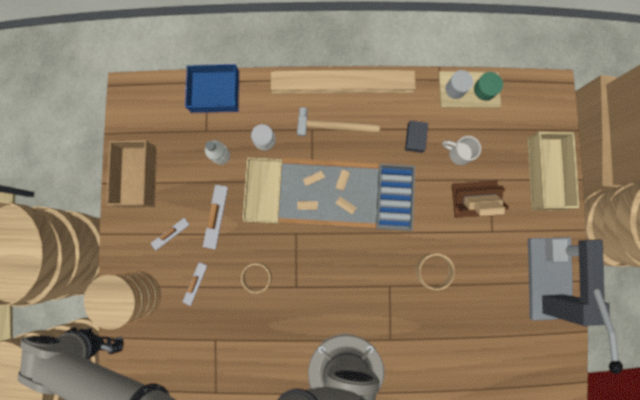

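The scene view shows the board at (326,217), the tray right of it at (401,228), the case at (254,206), and the rest with the scraper at (168,180). The top view shows offcuts at (345,205), (342,179), (307,206) and (314,177).

There are three straightedge candidates in the top view: (215,217), (169,234) and (195,284). I'll measure their lengths to see which is 200 mm.

```bash
cat > m.py <<'E'
from h import *
from scipy import ndimage as nd
def rect(P,sel,name):
    q=P[sel][:,:2].astype(np.float32)
    if len(q)<10: print(name,'few');return
    (c,wh,a)=cv2.minAreaRect(q*1000)
    print(name,len(q),'c',np.round(c,1),'wh',np.round(wh,1),'a',round(a,1),'z',np.round(np.nanpercentile(P[sel][:,2],[5,50,95]),4))
if __name__=='__main__':
  for c in('scene','top'):
    P=np.load(c+'0.npy');p=cv2.imread(f'pics/{c}0.png');z=P[...,2];x,y=P[...,0],P[...,1]
    hsv=cv2.cvtColor(p,cv2.COLOR_BGR2HSV).astype(int);s=hsv[...,1];v=hsv[...,2];hh=hsv[...,0]
    b=(abs(x-.4)<.05)&(abs(y)<.1);print(c,'table',np.nanmean(z[b]),np.nanstd(z[b]))
    B=(abs(x-.56)<.13)&(y>-.09)&(y<.22)
    rect(P,B&(s<60)&(abs(z-.04)<.008),'boardtop')
    wood=(s>90)
    rail=B&wood&(abs(z-.052)<.009)&(abs(x-.56)>.07)
    for sg in(-1,1):
        q=rail&(sg*(x-.56)>0);rect(P,q,'rail%d'%sg)
    off=B&(s>60)&(abs(x-.56)<.075)&(y<.2)
    l,n=nd.label(off)
    for i in range(1,n+1):
        if (l==i).sum()>25: rect(P,l==i,'off')
    rect(P,(abs(x-.56)<.15)&(y<-.09)&(y>-.25)&(z>.042)&(z<.06),'case')
    rect(P,(abs(x-.56)<.15)&(y>.19)&(y<.35)&(z>.018)&(z<.036),'trayrim')
    for ce in((.49,.4),(.43,.55),(.29,.46)):
        m=(np.hypot(x-ce[0],y-ce[1])<.13)&(s<45)&(v>140)&(z<.02)
        l,n=nd.label(nd.binary_closing(m,iterations=2));
        for i in range(1,n+1):
            if ((l==i)&m).sum()>60: rect(P,(l==i)&m,'se%s'%(ce,))
        rect(P,(np.hypot(x-ce[0],y-ce[1])<.1)&(z>.04)&(z<.07),'rib')
    S=(abs(x-.55)<.12)&(y<-.3)&(y>-.52)
    rect(P,S&(z>.125),'handletop');rect(P,S&(s<95)&(v>130)&(z>.06),'scr');rect(P,S&(z>.01)&(z<.035),'foot')
    if c=='top':
        cv2.imwrite('pics/crop.png',cv2.resize(np.vstack([np.hstack([p[150:300,140:270],p[150:300,420:550]])]),None,fx=3,fy=3,interpolation=2))
E
python3 m.py
```

```text
scene table 0.003209032207883924 0.007407397532339016
boardtop 4180 c [562.8  52.4] wh [294.6 192.3] a 86.1 z [0.0374 0.0418 0.0456]
rail-1 621 c [464.3  57.9] wh [295.8  22.2] a 86.4 z [0.0452 0.053  0.0572]
rail1 665 c [649.6  52.1] wh [283.6  19.4] a 86.2 z [0.0449 0.0527 0.0569]
off 163 c [518.9  -1.9] wh [62.9 27.1] a 53.8 z [0.0461 0.0508 0.0538]
off 173 c [520.  116.2] wh [59.7 28.2] a 87.7 z [0.045  0.0506 0.0541]
off 191 c [595.5   8. ] wh [25.9 62.7] a 68.8 z [0.0447 0.0516 0.0551]
off 187 c [602.8  95.7] wh [25.1 63.8] a 21.1 z [0.0443 0.0522 0.0567]
case 1946 c [ 579.3 -154. ] wh [149.  284.5] a 79.8 z [0.0425 0.0465 0.0539]
trayrim 446 c [569.2 253.5] wh [118.1 205.3] a 86.1 z [0.0192 0.0281 0.0329]
se(0.49, 0.4) 605 c [487.5 411.3] wh [ 42.4 206.7] a 79.1 z [0.004  0.0116 0.0156]
se(0.49, 0.4) 80 c [465.7 515.9] wh [27.9 31.7] a 40.2 z [0.0034 0.0086 0.0121]
rib 174 c [489.4 409.2] wh [18.1 82. ] a 79.4 z [0.0447 0.056  0.0601]
se(0.43, 0.55) 101 c [432.7 433.1] wh [25.4 90.3] a 84.0 z [0.0018 0.0106 0.015 ]
se(0.43, 0.55) 275 c [430.7 561. ] wh [ 30.8 145.9] a 36.7 z [
[... 1510 characters left out ...]
e(0.43, 0.55) 288 c [432.3 559.4] wh [ 32.1 139.8] a 36.7 z [0.0008 0.0073 0.0126]
se(0.43, 0.55) 134 c [419.6 433.4] wh [26.9 61.9] a 78.9 z [-0.0009  0.0101  0.0149]
rib 22 c [432.  554.6] wh [ 8.9 53.7] a 41.8 z [0.0401 0.0419 0.0429]
se(0.29, 0.46) 112 c [401.4 427.2] wh [46.  28.3] a 79.4 z [0.0012 0.0106 0.0153]
se(0.29, 0.46) 303 c [274.6 474.7] wh [ 32.3 139.4] a 66.6 z [0.0013 0.0079 0.0144]
rib 22 c [273.9 473.3] wh [11.6 48.7] a 66.6 z [0.0404 0.0414 0.0446]
handletop 281 c [ 494.5 -421.3] wh [33.4 74. ] a 3.8 z [0.1272 0.1466 0.1535]
scr 376 c [ 576.8 -411.1] wh [202.4 102. ] a 9.0 z [0.0693 0.1242 0.153 ]
foot 470 c [ 566.4 -407.7] wh [210.7 172.8] a 2.4 z [0.0113 0.0165 0.0254]
```

View pics/crop.png

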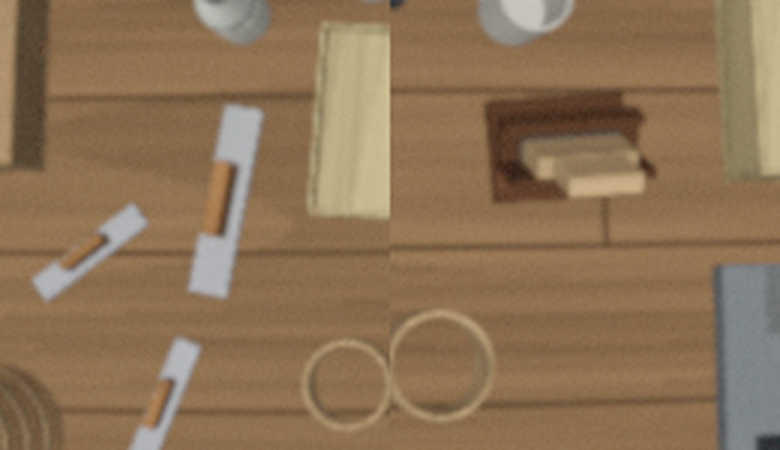

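The left crop shows the large straightedge at crop (225,200), which is top (215,217). It measures about 205 x 43 mm with an 80 mm rib. The other two are about 140 mm long, so (215,217) is the one meant. Next I'll refine the poses by fitting box models to the depth.

```bash
cat > fit.py <<'E'
from h import *
from scipy.optimize import least_squares
def sdf(q,bx):
    o=[]
    for c,s in bx:
        d=abs(q-np.array(c))-np.array(s)/2
        o.append(np.linalg.norm(np.maximum(d,0),axis=1)+np.minimum(d.max(1),0))
    return np.min(o,axis=0)
M={'scraper':[((0,0,.030),(.024,.105,.06)),((0,0,.0875),(.022,.076,.055))],
'board':[((0,0,.02),(.2,.3,.04)),((.0925,0,.046),(.015,.3,.012)),((-.0925,0,.046),(.015,.3,.012))],
'straightedge':[((0,0,.005),(.2,.04,.01)),((0,0,.0325),(.08,.018,.045))],
'tray':[((0,0,.002),(.2,.11,.004)),((.098,0,.014),(.004,.11,.028)),((-.098,0,.014),(.004,.11,.028)),((0,.053,.014),(.2,.004,.028)),((0,-.053,.014),(.2,.004,.028))]}
def fit(P,n,p0,z0,lean=0,zmin=.004,tol=.015):
    bx=M[n];P=P.reshape(-1,3);P=P[np.isfinite(P[:,0])]
    loc=lambda p,Q:(R.from_euler('ZY',[p[2],-lean]).inv()).apply(Q-[p[0],p[1],z0])
    p=np.array(p0,float)
    for _ in range(6):
        Q=P[(np.hypot(P[:,0]-p[0],P[:,1]-p[1])<.25)&(P[:,2]>zmin)];Q=Q[abs(sdf(loc(p,Q),bx))<tol]
        p=least_squares(lambda p:sdf(loc(p,Q),bx)*1000,p,x_scale=[.01,.01,.05],loss='soft_l1',f_scale=3).x
    return p,len(Q),np.std(sdf(loc(p,Q),bx))
if __name__=='__main__':
    for c in('scene','top'):
        P=np.load(c+'0.npy')
        for n,p0,z0,l,zm in(('board',(.557,.054,-.065),0,0,.034),('straightedge',(.488,.41,-.188),0,0,.006),('scraper',(.55,-.42,0.04),.045,.45,.115),('tray',(.569,.255,-.065),0,0,.012)):
            p,k,s=fit(P,n,p0,z0,l,zm,.02 if n=='scraper' else .015);print(c,n,np.round(p[:2]*1000,1),round(np.degrees(p[2]),2),k,round(s*1000,2))
E
python3 fit.py
```

```text
scene board [554.8  37.7] -3.9 7034 3.97
scene straightedge [488.1 409.3] -11.85 830 2.71
scene scraper [ 557.3 -416.7] 6.05 462 6.36
scene tray [570.5 254.7] -4.86 653 4.7
top board [556.1  38.2] -4.02 6490 4.24
top straightedge [486.8 409.8] -11.39 807 3.47
top scraper [ 536.7 -421.2] 4.03 320 1.72
top tray [568.  253.1] -3.74 519 5.18
```

```bash
python3 - <<'E'
from fit import *
for c in('scene','top','both'):
    P=np.load(c+'0.npy') if c!='both' else np.concatenate([np.load('scene0.npy'),np.load('top0.npy')])
    P=P.reshape(-1,3);P=P[np.isfinite(P[:,0])]
    Q=P[(P[:,0]>.4)&(P[:,0]<.6)&(P[:,1]<-.34)&(P[:,1]>-.5)&(P[:,2]>.105)]
    res=lambda p:sdf(R.from_euler('ZY',[p[2],-.45]).inv().apply(Q-[p[0],p[1],.045+p[3]]),M['scraper'])*1000
    for x0 in(.53,.55):
        s=least_squares(res,[x0,-.42,.04,0],x_scale=[.01,.01,.05,.01],loss='soft_l1',f_scale=3);p=s.x
        print(c,len(Q),np.round(p[:2]*1e3,1),round(np.degrees(p[2]),1),round(p[3]*1e3,1),'cost',round(s.cost/len(Q),2),'absmed',np.median(abs(s.fun)))
    for z in np.arange(.105,.155,.008):
        q=Q[(Q[:,2]>z)&(Q[:,2]<z+.008)]
        print(round(z,3),len(q),np.round(np.percentile(q,[5,50,95],axis=0)[:,:2]*1e3).tolist())
    q=P[(P[:,1]>-.09)&(P[:,1]<.2)]
    p,k,s=fit(q,'board',(.557,.054,-.065),0,0,.034);print('board',np.round(p[:2]*1e3,1),np.degrees(p[2]),s)
    # rest foot extent
    q=P[(P[:,0]>.45)&(P[:,0]<.68)&(abs(P[:,1]+.41)<.09)&(P[:,2]>.03)&(P[:,2]<.105)]
    for y in(-.35,-.47,-.38,-.44):
        w=q[abs(q[:,1]-y)<.008];print(y,'x',np.round(np.percentile(w[:,0],[2,50,98])*1e3))
E
```

```text
scene 565 [ 535.1 -420.7] 3.4 1.5 cost 1.72 absmed 1.3260326351481282
scene 565 [ 553.4 -416.1] 5.3 10.7 cost 4.94 absmed 2.012044738094649
0.105 87 [[508.0, -457.0], [516.0, -415.0], [521.0, -381.0]]
0.113 72 [[505.0, -453.0], [512.0, -417.0], [517.0, -386.0]]
0.121 84 [[496.0, -453.0], [509.0, -417.0], [514.0, -385.0]]
0.129 86 [[495.0, -451.0], [505.0, -417.0], [510.0, -384.0]]
0.137 81 [[494.0, -456.0], [501.0, -418.0], [507.0, -386.0]]
0.145 128 [[481.0, -451.0], [495.0, -420.0], [502.0, -387.0]]
0.153 27 [[490.0, -456.0], [494.0, -432.0], [500.0, -389.0]]
board [555.5  48.7] -3.811364442000346 0.0036186867424637705
-0.35 x [493. 533. 677.]
-0.47 x [510. 543. 572.]
-0.38 x [498. 555. 654.]
-0.44 x [520. 539. 571.]
top 371 [ 536.6 -421.1] 4.1 0.9 cost 1.15 absmed 1.0206891735684946
top 371 [ 536.6 -421.1] 4.1 0.9 cost 1.15 absmed 1.0206872464379977
0.105 42 [[497.0, -458.0], [518.0, -406.0], [523.0, -383.0]]
0.113 32 [[498.0, -452.0], [514.0, -423.0], [517.0, -385.0]]
0.121 38 [[496.0, -454.0], [510.0, -412.0], [513.0, -384.0]]
0.129 32 [[487.0, -453.0], [506.0, -416.0], [509.0, 
[... 384 characters left out ...]
.1 cost 1.58 absmed 1.207011013335914
both 936 [ 552.8 -417.5] 6.7 10.8 cost 7.17 absmed 2.5693315263945724
0.105 129 [[501.0, -457.0], [517.0, -413.0], [522.0, -382.0]]
0.113 104 [[503.0, -453.0], [514.0, -418.0], [517.0, -386.0]]
0.121 122 [[496.0, -453.0], [509.0, -415.0], [514.0, -384.0]]
0.129 118 [[494.0, -452.0], [505.0, -417.0], [509.0, -385.0]]
0.137 141 [[479.0, -455.0], [501.0, -418.0], [506.0, -386.0]]
0.145 273 [[479.0, -454.0], [491.0, -420.0], [502.0, -388.0]]
0.153 49 [[490.0, -454.0], [494.0, -431.0], [500.0, -391.0]]
board [555.7  48.2] -3.777145610276345 0.003827386657786158
-0.35 x [493. 545. 677.]
-0.47 x [512. 550. 572.]
-0.38 x [495. 545. 654.]
-0.44 x [521. 541. 571.]
```

```bash
cat > pl.py <<'E'
from h import *
Z=lambda d:R.from_euler('z',d,degrees=True)
def down(a): # tool down, tool y at world angle a deg
    a=np.radians(a);y=np.array([np.cos(a),np.sin(a),0]);z=np.array([0,0,-1.]);return R.from_matrix(np.c_[np.cross(y,z),y,z])
SR=R.from_euler('ZY',[np.radians(3.8),-.45]);SS=np.array([.536,-.421,.046])
m=SR.as_matrix();SG=R.from_matrix(np.c_[m[:,1],m[:,0],-m[:,2]])
def sg(h): return SS+m[:,2]*h
BO=np.array([.556,.048,0]);BA=-3.8
def B(x,y,z): return BO+Z(BA).apply([x,y,z])
def step(p,o,base=None):
    ob=r.get_obs();c=R.from_rotvec(ob['orientation']) if base is None else base[1];t=ob['tcp_pos'] if base is None else base[0]
    d=c.inv().apply(np.array(p)-t);w=(c.inv()*o).as_rotvec()
    n=max(np.linalg.norm(d)/.05,np.linalg.norm(np.degrees(w))/8.59)
    print(np.round(d/.25,3).tolist(),np.round(w/(np.pi/2),3).tolist(),'rows',round(n,1));return np.array(p),o
E
python3 -c "
from pl import *
b=step((.36,.54,.30),down(50))
for p,a in(((.52,.36,.30),30),((.62,.12,.3),15),((.62,-.13,.3),0)): b=step(p,down(a),b)
b=step((.53,-.33,.3),SG,b);b=step(sg(.19),SG,b);b=step(sg(.092),SG,b)"
```

```text
[-0.918, -0.272, -0.199] [0.0, -0.0, 0.3] rows 4.9
[-0.953, -0.14, 0.0] [0.0, 0.0, 0.222] rows 4.8
[-1.031, -0.134, 0.0] [0.0, 0.0, 0.167] rows 5.2
[-0.966, -0.259, 0.0] [0.0, 0.0, 0.167] rows 5.0
[-0.8, -0.36, 0.0] [-0.286, 0.009, -0.042] rows 4.4
[-0.365, -0.442, 0.155] [0.0, 0.0, 0.0] rows 3.0
[0.0, 0.0, 0.392] [0.0, 0.0, 0.0] rows 2.0
```

Request:
servo_tool(commands=[[[-0.92, -0.27, -0.2], [0, 0, 0.3]], [[-0.92, -0.27, -0.2], [0, 0, 0.3]], [[-0.92, -0.27, -0.2], [0, 0, 0.3]], [[-0.92, -0.27, -0.2], [0, 0, 0.3]], [[-0.92, -0.27, -0.2], [0, 0, 0.3]]], claw=0)

```text
clock: 1.4
tcp_pos: [0.363, 0.5387, 0.3011]
orientation: [1.077, 2.951, 0.001]
contact_force: [0.0, 0.6, 0.8]
grip_width: 0.0854
gripper_force: 0.0
```

```bash
python3 -c "
from pl import *
print(r.get_obs()['joints'].round(2),r.get_obs()['tcp_pos'])"
```

```text
[-1.21  0.4   0.19  1.57 -0.08  1.18 -0.14] [0.36298898 0.53867393 0.30112199]
```

Request:
servo_tool(commands=[[[-0.95, -0.14, 0], [0, 0, 0.22]], [[-0.95, -0.14, 0], [0, 0, 0.22]], [[-0.95, -0.14, 0], [0, 0, 0.22]], [[-0.95, -0.14, 0], [0, 0, 0.22]], [[-0.95, -0.14, 0], [0, 0, 0.22]]])

```text
clock: 1.9
tcp_pos: [0.5222, 0.3578, 0.3007]
orientation: [1.569, 2.721, 0.0]
contact_force: [-0.3, 0.0, 0.7]
grip_width: 0.0854
gripper_force: 0.0
```

Request:
servo_tool(commands=[[[-1, -0.13, 0], [0, 0, 0.17]], [[-1, -0.13, 0], [0, 0, 0.17]], [[-1, -0.13, 0], [0, 0, 0.17]], [[-1, -0.13, 0], [0, 0, 0.17]], [[-1, -0.13, 0], [0, 0, 0.17]]])

```text
clock: 2.4
tcp_pos: [0.6175, 0.1285, 0.3006]
orientation: [1.914, 2.491, 0.001]
contact_force: [0.7, 0.2, 0.4]
grip_width: 0.0856
gripper_force: 0.0
```

Request:
servo_tool(commands=[[[-0.97, -0.26, 0], [0, 0, 0.17]], [[-0.97, -0.26, 0], [0, 0, 0.17]], [[-0.97, -0.26, 0], [0, 0, 0.17]], [[-0.97, -0.26, 0], [0, 0, 0.17]], [[-0.97, -0.26, 0], [0, 0, 0.17]]])

```text
clock: 2.9
tcp_pos: [0.6164, -0.1215, 0.3005]
orientation: [2.228, 2.214, 0.001]
contact_force: [0.1, 0.2, 0.1]
grip_width: 0.0853
gripper_force: 0.0
```

```bash
python3 -c "
from pl import *
print(r.get_obs()['joints'].round(2),r.get_obs()['tcp_pos'])
b=step((.53,-.33,.3),SG);b=step(sg(.19),SG,b);b=step(sg(.092),SG,b)"
```

```text
[-0.33  0.4   0.58  1.65 -0.23  1.17  0.3 ] [ 0.6163812  -0.12147304  0.30054378]
[-0.836, -0.34, 0.002] [-0.286, 0.01, -0.046] rows 4.5
[-0.365, -0.442, 0.155] [0.0, 0.0, 0.0] rows 3.0
[0.0, 0.0, 0.392] [0.0, 0.0, 0.0] rows 2.0
```

Request:
servo_tool(commands=[[[-0.84, -0.34, 0], [-0.286, 0.01, -0.046]], [[-0.84, -0.34, 0], [-0.286, 0.01, -0.046]], [[-0.84, -0.34, 0], [-0.286, 0.01, -0.046]], [[-0.84, -0.34, 0], [-0.286, 0.01, -0.046]], [[-0.84, -0.34, 0], [-0.286, 0.01, -0.046]], [[-0.84, -0.34, 0], [-0.286, 0.01, -0.046]]])

```text
clock: 3.5
tcp_pos: [0.5262, -0.3363, 0.3012]
orientation: [1.919, 2.03, 0.461]
contact_force: [0.4, 0.2, -0.6]
grip_width: 0.0851
gripper_force: 0.0
```

Request:
servo_tool(commands=[[[-0.365, -0.44, 0.155], [0, 0, 0]], [[-0.365, -0.44, 0.155], [0, 0, 0]], [[-0.365, -0.44, 0.155], [0, 0, 0]], [[-0.365, -0.44, 0.155], [0, 0, 0]], [[-0.365, -0.44, 0.155], [0, 0, 0]], [[-0.365, -0.44, 0.155], [0, 0, 0]]])

```text
clock: 4.1
tcp_pos: [0.4556, -0.4246, 0.2182]
orientation: [1.908, 2.044, 0.468]
contact_force: [0.1, -0.1, 0.2]
grip_width: 0.0858
gripper_force: 0.0
```

```bash
python3 -c "
from pl import *
print(r.get_obs()['joints'].round(2),r.get_obs()['tcp_pos'])
b=step(sg(.092),SG);p,d=grab('scene')
cv2.imwrite('pics/pre.png',cv2.resize(p[100:250,80:280],None,fx=4,fy=4))"
```

```text
[ 0.4   0.36  0.53  1.97 -0.84  0.76  1.53] [ 0.45564017 -0.42459332  0.21822974]
[-0.007, -0.01, 0.392] [0.0, -0.0, 0.002] rows 2.0
```

View pics/pre.png

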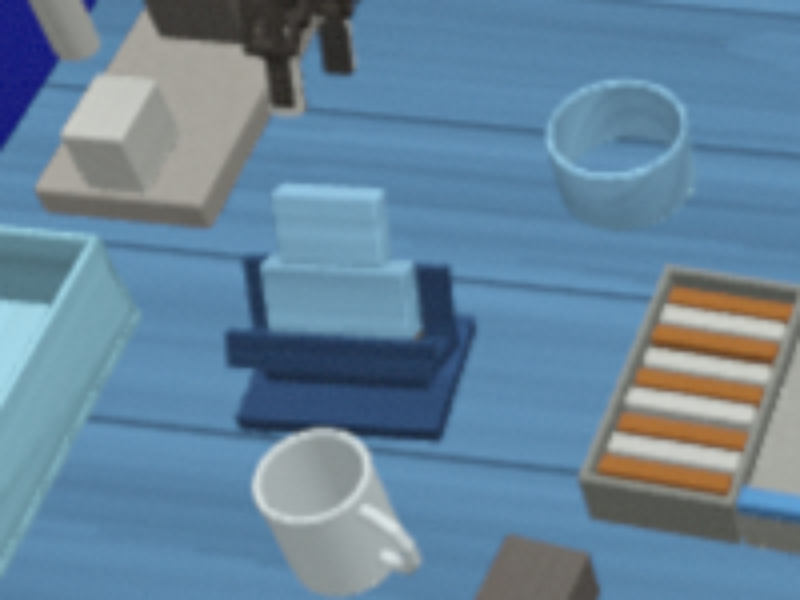

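The crop (with its colours swapped) shows the fingers at (290,80) and (340,50) lined up above the scraper handle at (330,225). I'll go down along the lean and grip.

Request:
servo_tool(commands=[[[-0.007, -0.01, 0.2], [0, 0, 0]], [[-0.007, -0.01, 0.3], [0, 0, 0]], [[-0.007, -0.01, 0.392], [0, 0, 0]], [[-0.007, -0.01, 0.392], [0, 0, 0]], [[-0.007, -0.01, 0.392], [0, 0, 0]]])

```text
clock: 4.65
tcp_pos: [0.4954, -0.4241, 0.1291]
orientation: [1.908, 2.044, 0.467]
contact_force: [0.1, 0.3, 0.4]
grip_width: 0.0854
gripper_force: 0.0
```

Request:
servo_tool(commands=[[[0, 0, 0], [0, 0, 0]], [[0, 0, 0], [0, 0, 0]], [[0, 0, 0], [0, 0, 0]], [[0, 0, 0], [0, 0, 0]], [[0, 0, 0], [0, 0, 0]], [[0, 0, 0], [0, 0, 0]]], claw=1, squeeze=50)

```text
clock: 5.25
tcp_pos: [0.4951, -0.425, 0.1292]
orientation: [1.91, 2.041, 0.467]
contact_force: [-0.8, 1.9, 5.9]
grip_width: 0.0217
gripper_force: 52.6
```

```bash
python3 -c "
from pl import *
o=r.get_obs();print({k:np.round(v,4).tolist() for k,v in o.items()})
np.savez('grip.npz',p=o['tcp_pos'],o=o['orientation'])
print((np.array(o['tcp_pos'])-sg(.092))@m*1000)"
```

```text
{'clock': 5.25, 'joints': [0.4505, 0.5194, 0.41, 1.968, -1.0292, 0.6318, 1.6878], 'qvel': [0.0004, 0.0006, 0.0012, 0.0014, 0.0009, 0.002, -0.0003], 'tau': [0.3913, -48.1469, 6.6405, -19.1366, -0.5328, -0.24, 0.0876], 'tcp_pos': [0.4951, -0.425, 0.1292], 'orientation': [1.9096, 2.0412, 0.4671], 'contact_force': [-0.7923, 1.9236, 5.9264], 'moment': [0.2357, -0.104, 0.0049], 'gripper_force': 52.5656, 'grip_width': 0.0217}
[-0.77431348 -1.32155131  0.78966294]
```

```bash
python3 -c "
from pl import *
o=r.get_obs();cur=(o['tcp_pos'],R.from_rotvec(o['orientation']))
b=step(cur[0]+m[:,2]*.1,cur[1],cur)
b=step((.50,-.29,.27),down(45),b);b=step(B(-.028,-.11,.18),down(86.2),b);b=step(B(-.028,-.11,.138),down(86.2),b)"
```

```text
[-0.0, 0.0, -0.4] [0.0, 0.0, 0.0] rows 2.0
[0.537, 0.295, -0.083] [0.274, 0.104, -0.45] rows 5.6
[0.592, 0.71, 0.36] [0.0, 0.0, -0.458] rows 5.0
[0.0, 0.0, 0.168] [0.0, 0.0, 0.0] rows 0.8
```

Request:
servo_tool(commands=[[[0, 0, -0.1], [0, 0, 0]], [[0, 0, -0.25], [0, 0, 0]], [[0, 0, -0.4], [0, 0, 0]], [[0, 0, -0.4], [0, 0, 0]]])

```text
clock: 5.65
tcp_pos: [0.4495, -0.4307, 0.2224]
orientation: [1.909, 2.035, 0.463]
contact_force: [0.7, -0.6, -2.4]
grip_width: 0.0212
gripper_force: 51.9
```

Request:
servo_tool(commands=[[[0.54, 0.295, -0.08], [0.274, 0.104, -0.45]], [[0.54, 0.295, -0.08], [0.274, 0.104, -0.45]], [[0.54, 0.295, -0.08], [0.274, 0.104, -0.45]], [[0.54, 0.295, -0.08], [0.274, 0.104, -0.45]], [[0.54, 0.295, -0.08], [0.274, 0.104, -0.45]], [[0.54, 0.295, -0.08], [0.274, 0.104, -0.45]], [[0.54, 0.295, -0.08], [0.274, 0.104, -0.45]]])

```text
clock: 6.35
tcp_pos: [0.5012, -0.2869, 0.2666]
orientation: [-1.193, -2.902, 0.0]
contact_force: [0.2, 0.1, -2.7]
grip_width: 0.0215
gripper_force: 51.7
```

```bash
python3 -c "
from pl import *
print(r.get_obs()['joints'].round(2),r.get_obs()['tcp_pos'],r.get_obs()['contact_force'])
b=step(B(-.028,-.11,.18),down(86.2));b=step(B(-.028,-.11,.138),down(86.2),b)"
```

```text
[-0.01  0.33  0.54  1.8  -0.19  1.07  1.39] [ 0.50119845 -0.28685566  0.26657081] [ 0.20068523  0.09134044 -2.72600598]
[0.581, 0.701, 0.347] [-0.0, -0.003, -0.454] rows 4.9
[0.0, 0.0, 0.168] [0.0, 0.0, 0.0] rows 0.8
```

Request:
servo_tool(commands=[[[0.58, 0.7, 0.347], [0, -0.003, -0.454]], [[0.58, 0.7, 0.347], [0, -0.003, -0.454]], [[0.58, 0.7, 0.347], [0, -0.003, -0.454]], [[0.58, 0.7, 0.347], [0, -0.003, -0.454]], [[0.58, 0.7, 0.347], [0, -0.003, -0.454]], [[0.58, 0.7, 0.347], [0, -0.003, -0.454]], [[0.58, 0.7, 0.347], [0, -0.003, -0.454]]])

```text
clock: 7.05
tcp_pos: [0.5198, -0.0622, 0.1806]
orientation: [0.114, 3.138, -0.001]
contact_force: [-0.1, -0.3, -1.6]
grip_width: 0.0214
gripper_force: 51.9
```

```bash
python3 -c "
from pl import *
b=step(B(-.028,-.11,.135),down(86.2))
p,d=grab('scene');cv2.imwrite('pics/pre2.png',cv2.resize(p[120:270,210:410,::-1],None,fx=4,fy=4))
P=cloud('scene',d)
from fit import *
Q=P.reshape(-1,3);Q=Q[np.isfinite(Q[:,0])]
o=r.get_obs();print(o['tcp_pos'],o['orientation'],o['contact_force'])
c=R.from_rotvec(o['orientation']).as_matrix();S=np.c_[c[:,1],c[:,0],-c[:,2]]
L=(Q-o['tcp_pos'])@S
k=(abs(L[:,0])<.02)&(abs(L[:,1])<.07)&(L[:,2]>-.12)&(L[:,2]<-.035)
L=L[k];print(len(L),np.percentile(L,[1,5,50,95,99],axis=0).round(3).tolist())
"
```

```text
[-0.003, 0.009, 0.182] [-0.0, 0.001, -0.004] rows 0.9
[ 0.52010134 -0.06362867  0.18119502] [ 1.17327387e-01  3.13704824e+00 -1.95249412e-03] [-0.4068156  -0.9814509  -2.37669692]
282 [[-0.007, -0.053, -0.093], [-0.005, -0.052, -0.089], [0.014, -0.035, -0.064], [0.016, 0.042, -0.037], [0.016, 0.051, -0.035]]
```

View pics/pre2.png

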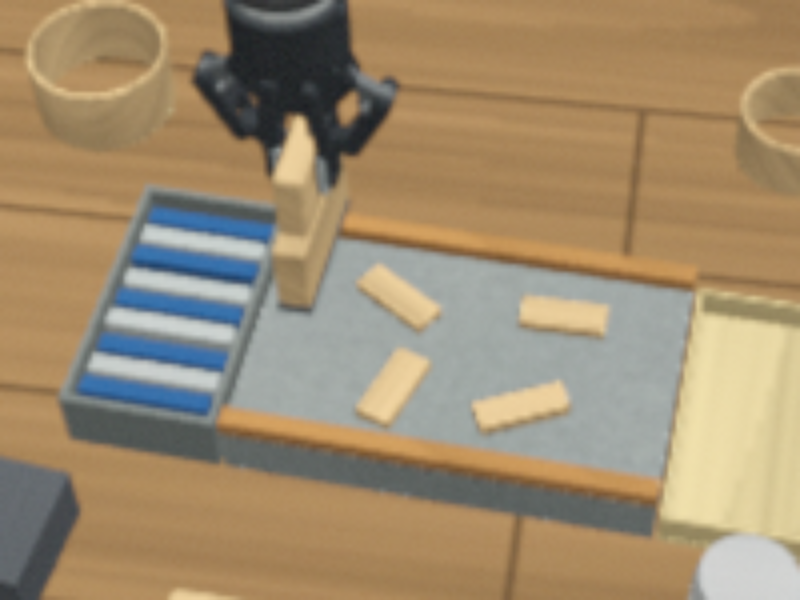

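The crop shows the scraper upright at (310,230) behind all four offcuts: (398,296), (393,385), (563,316) and (520,405). I'll lower it onto the board.

Request:
servo_tool(commands=[[[-0.003, 0.009, 0.1], [0, 0, -0.003]], [[-0.003, 0.009, 0.18], [0, 0, -0.003]], [[-0.003, 0.009, 0.18], [0, 0, -0.003]], [[-0.003, 0.009, 0.18], [0, 0, -0.003]]])

```text
clock: 7.5
tcp_pos: [0.5215, -0.0623, 0.137]
orientation: [0.111, 3.137, -0.003]
contact_force: [0.2, -0.4, -2.3]
grip_width: 0.0216
gripper_force: 51.8
```

Request:
servo_tool(commands=[[[0, 0, 0.004], [0, 0, 0]], [[0, 0, 0.008], [0, 0, 0]]])

```text
clock: 7.7
tcp_pos: [0.5219, -0.0611, 0.1353]
orientation: [0.107, 3.136, -0.002]
contact_force: [-0.4, 0.6, -1.9]
grip_width: 0.0211
gripper_force: 51.8
```

Request:
servo_tool(commands=[[[0, 0, 0.004], [0, 0, 0]], [[0, 0, 0.004], [0, 0, 0]]])

```text
clock: 7.9
tcp_pos: [0.5222, -0.0609, 0.1345]
orientation: [0.105, 3.136, -0.002]
contact_force: [-0.4, -0.9, 4.5]
grip_width: 0.0213
gripper_force: 52.8
```

```bash
python3 -c "
from pl import *
o=r.get_obs();print(Z(BA).inv().apply(o['tcp_pos']-BO))
b=step(B(-.028,.07,.1352),down(86.2));b=step(B(-.028,.165,.1352),down(86.2),b)"
```

```text
[-0.02650196 -0.11085953  0.13445024]
[0.007, 0.723, -0.004] [-0.001, 0.003, -0.001] rows 3.6
[0.0, 0.38, 0.0] [0.0, 0.0, 0.0] rows 1.9
```

Request:
servo_tool(commands=[[[0.007, 0.04, -0.004], [0, 0, 0]], [[0.007, 0.1, -0.004], [0, 0, 0]], [[0.007, 0.16, -0.004], [0, 0, 0]], [[0.007, 0.22, -0.004], [0, 0, 0]], [[0.007, 0.28, -0.004], [0, 0, 0]], [[0.007, 0.34, -0.004], [0, 0, 0]], [[0.007, 0.4, -0.004], [0, 0, 0]], [[0.007, 0.46, -0.004], [0, 0, 0]], [[0.007, 0.52, -0.004], [0, 0, 0]], [[0.007, 0.58, -0.004], [0, 0, 0]], [[0.007, 0.64, -0.004], [0, 0, 0]], [[0.007, 0.7, -0.004], [0, 0, 0]]])

```text
clock: 9.1
tcp_pos: [0.5319, 0.1152, 0.1345]
orientation: [0.105, 3.137, -0.002]
contact_force: [-0.3, -2.3, 0.7]
grip_width: 0.0214
gripper_force: 52.3
```

```bash
python3 -c "
from pl import *
o=r.get_obs();print(Z(BA).inv().apply(o['tcp_pos']-BO),o['contact_force'])
b=step(B(-.028,.165,.1352),down(86.2))
p,d=grab('top');P=cloud('top',d);np.save('t1.npy',P)
cv2.imwrite('pics/push1.png',cv2.resize(p[130:250,220:430,::-1],None,fx=3.5,fy=3.5))"
```

```text
[-0.02854856  0.06547385  0.13450075] [-0.25973513 -2.34842944  0.66864609]
[-0.002, 0.398, -0.003] [-0.001, 0.002, -0.0] rows 2.0
```

View pics/push1.png

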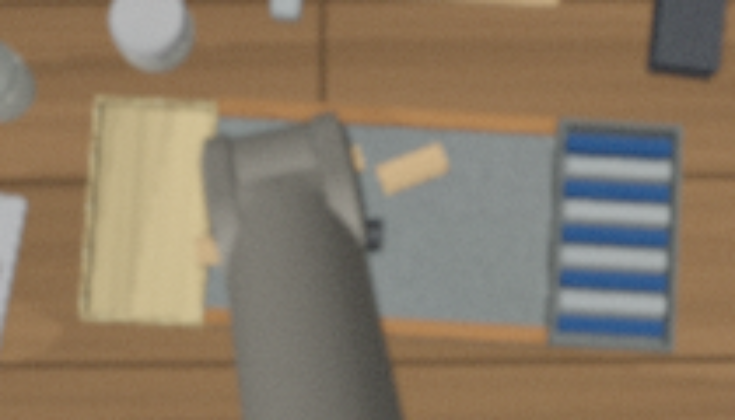

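The top crop shows two offcuts left on the far side, at (412,168) and (355,158). A third is being pushed at the tray edge, at (207,250). I'll finish the near pass.

Request:
servo_tool(commands=[[[-0.002, 0.06, -0.003], [0, 0, 0]], [[-0.002, 0.12, -0.003], [0, 0, 0]], [[-0.002, 0.18, -0.003], [0, 0, 0]], [[-0.002, 0.24, -0.003], [0, 0, 0]], [[-0.002, 0.3, -0.003], [0, 0, 0]], [[-0.002, 0.36, -0.003], [0, 0, 0]], [[-0.002, 0.42, -0.003], [0, 0, 0]], [[-0.002, 0.42, -0.003], [0, 0, 0]]])

```text
clock: 9.95
tcp_pos: [0.5391, 0.2223, 0.1351]
orientation: [0.099, 3.137, 0.0]
contact_force: [-0.8, 1.2, -3.1]
grip_width: 0.0213
gripper_force: 51.9
```

Request:
servo_tool(commands=[[[0, 0, -0.1], [0, 0, 0]], [[0, 0, -0.2], [0, 0, 0]], [[0, 0, -0.2], [0, 0, 0]]])

```text
clock: 10.25
tcp_pos: [0.5413, 0.219, 0.1882]
orientation: [0.107, 3.132, 0.002]
contact_force: [1.0, -0.1, -2.1]
grip_width: 0.0213
gripper_force: 52.0
```

```bash
python3 -c "
from pl import *
o=r.get_obs();print(Z(BA).inv().apply(o['tcp_pos']-BO),o['contact_force'])
b=step(B(.0,-.06,.185),down(86.2));b=step(B(.028,-.11,.185),down(86.2),b);b=step(B(.028,-.11,.1355),down(86.2),b)"
```

```text
[-0.02600036  0.16960517  0.18821389] [ 1.01479684 -0.14893946 -2.14367951]
[-0.106, -0.918, 0.012] [0.001, 0.005, -0.001] rows 4.6
[-0.112, -0.2, 0.0] [0.0, 0.0, 0.0] rows 1.1
[0.0, 0.0, 0.198] [0.0, 0.0, 0.0] rows 1.0
```

Request:
servo_tool(commands=[[[-0.106, -0.92, 0], [0, 0, 0]], [[-0.106, -0.92, 0], [0, 0, 0]], [[-0.106, -0.92, 0], [0, 0, 0]], [[-0.106, -0.92, 0], [0, 0, 0]], [[-0.106, -0.92, 0], [0, 0, 0]], [[-0.106, -0.92, 0], [0, 0, 0]]])

```text
clock: 10.85
tcp_pos: [0.5492, -0.0196, 0.1848]
orientation: [0.12, 3.137, -0.007]
contact_force: [0.4, 0.2, -2.0]
grip_width: 0.0217
gripper_force: 51.8
```

```bash
python3 -c "
from pl import *
b=step(B(.028,-.11,.185),down(86.2));b=step(B(.028,-.11,.1365),down(86.2),b)"
```

```text
[-0.123, -0.167, 0.0] [-0.003, 0.001, -0.007] rows 1.0
[0.0, 0.0, 0.194] [0.0, 0.0, 0.0] rows 1.0
```

Request:
servo_tool(commands=[[[-0.123, -0.167, 0], [-0.003, 0, -0.006]], [[-0.123, -0.167, 0], [-0.003, 0, -0.006]], [[-0.123, -0.167, 0], [-0.003, 0, -0.006]], [[-0.123, -0.167, 0], [-0.003, 0, -0.006]]])

```text
clock: 11.25
tcp_pos: [0.5773, -0.0549, 0.1847]
orientation: [0.089, 3.139, 0.006]
contact_force: [-0.1, -0.3, -1.8]
grip_width: 0.0217
gripper_force: 51.8
```

```bash
python3 -c "
from pl import *
b=step(B(.028,-.11,.1365),down(86.2))"
```

```text
[0.001, -0.036, 0.193] [0.003, 0.001, 0.006] rows 1.0
```

Request:
servo_tool(commands=[[[0, -0.02, 0.1], [0.002, 0, 0.004]], [[0, -0.02, 0.193], [0.002, 0, 0.004]], [[0, -0.02, 0.193], [0.002, 0, 0.004]], [[0, -0.02, 0.193], [0.002, 0, 0.004]]])

```text
clock: 11.65
tcp_pos: [0.5773, -0.0595, 0.137]
orientation: [0.097, 3.139, 0.001]
contact_force: [0.0, -0.0, -1.1]
grip_width: 0.0215
gripper_force: 51.7
```

Request:
servo_tool(commands=[[[0, 0, 0.004], [0, 0, 0]], [[0, 0, 0.004], [0, 0, 0]]])

```text
clock: 11.85
tcp_pos: [0.5779, -0.0605, 0.1368]
orientation: [0.099, 3.137, 0.001]
contact_force: [-0.3, 0.1, -2.2]
grip_width: 0.0213
gripper_force: 51.7
```

```bash
python3 -c "
from pl import *
o=r.get_obs();print(Z(BA).inv().apply(o['tcp_pos']-BO))
b=step(B(.028,.07,.1352),down(86.2))"
```

```text
[ 0.0290886  -0.10679964  0.13678977]
[0.002, 0.707, 0.007] [0.0, 0.002, 0.002] rows 3.5
```

Request:
servo_tool(commands=[[[0, 0.04, 0.005], [0, 0, 0]], [[0, 0.1, 0.006], [0, 0, 0]], [[0, 0.16, 0.006], [0, 0, 0]], [[0, 0.22, 0.006], [0, 0, 0]], [[0, 0.28, 0.006], [0, 0, 0]], [[0, 0.34, 0.006], [0, 0, 0]], [[0, 0.4, 0.006], [0, 0, 0]], [[0, 0.46, 0.006], [0, 0, 0]], [[0, 0.52, 0.006], [0, 0, 0]], [[0, 0.58, 0.006], [0, 0, 0]], [[0, 0.64, 0.006], [0, 0, 0]], [[0, 0.7, 0.006], [0, 0, 0]]])

```text
clock: 13.05
tcp_pos: [0.5892, 0.115, 0.1348]
orientation: [0.1, 3.137, 0.0]
contact_force: [0.5, -0.8, -1.3]
grip_width: 0.0215
gripper_force: 51.9
```

```bash
python3 -c "
from pl import *
o=r.get_obs();print(Z(BA).inv().apply(o['tcp_pos']-BO),o['joints'].round(2))
b=step(B(.028,.168,.1352),down(86.2))"
```

```text
[0.02863928 0.06908753 0.1348306 ] [-0.51  0.5   0.28  1.86 -0.18  0.81  1.37]
[0.002, 0.396, -0.001] [0.0, 0.002, 0.002] rows 2.0
```

Request:
servo_tool(commands=[[[0, 0.06, -0.001], [0, 0, 0]], [[0, 0.12, -0.001], [0, 0, 0]], [[0, 0.18, -0.001], [0, 0, 0]], [[0, 0.24, -0.001], [0, 0, 0]], [[0, 0.3, -0.001], [0, 0, 0]], [[0, 0.36, -0.001], [0, 0, 0]], [[0, 0.42, -0.001], [0, 0, 0]], [[0, 0.42, -0.001], [0, 0, 0]]])

```text
clock: 13.85
tcp_pos: [0.5955, 0.2223, 0.1351]
orientation: [0.094, 3.137, 0.003]
contact_force: [0.3, -0.5, -1.8]
grip_width: 0.0219
gripper_force: 51.9
```

Request:
servo_tool(commands=[[[0, 0, -0.1], [0, 0, 0]], [[0, 0, -0.25], [0, 0, 0]], [[0, -0.25, -0.5], [0, 0, 0]], [[0, -0.5, -0.5], [0, 0, 0]], [[0, -0.75, -0.5], [0, 0, 0]], [[0, -0.95, -0.5], [0, 0, 0]], [[0, -0.95, -0.5], [0, 0, 0]]])

```text
clock: 14.55
tcp_pos: [0.5799, -0.0164, 0.2603]
orientation: [0.102, 3.136, 0.0]
contact_force: [0.3, 0.1, -2.8]
grip_width: 0.0217
gripper_force: 52.0
```

```bash
python3 -c "
from pl import *
o=r.get_obs();print(Z(BA).inv().apply(o['tcp_pos']-BO),o['joints'].round(2))
p,d=grab('scene');np.save('s2.npy',cloud('scene',d));cv2.imwrite('pics/clear.png',cv2.resize(p[150:270,230:440,::-1],None,fx=3.5,fy=3.5))"
```

```text
[ 0.02815947 -0.0626288   0.26033423] [-0.38  0.32  0.38  1.8  -0.13  1.04  1.55]
```

View pics/clear.png

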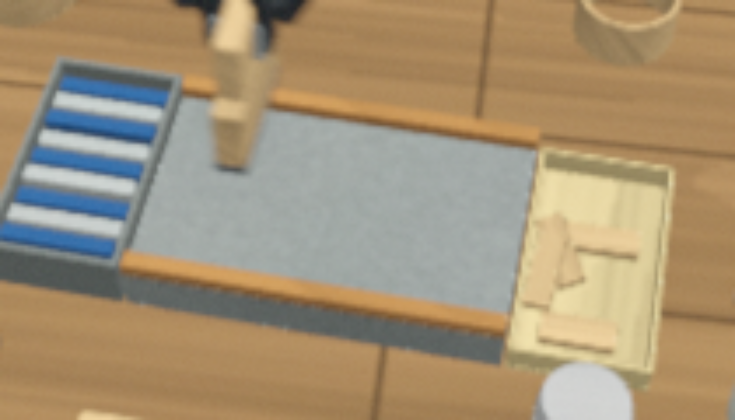

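The crop shows the board empty and four offcuts in the tray, at (605,240), (545,260), (570,262) and (575,332). The one at (545,260) sits close to the board-side wall, so I'll check its height and position.

```bash
python3 -c "
from pl import *
P=np.load('s2.npy');
for (u,v) in ((545,260),(535,300),(558,218),(545,230),(550,280),(570,262),(605,240),(575,332),(530,250)):
  cc=int(230+u/3.5);rr=int(150+v/3.5);q=P[rr-1:rr+2,cc-1:cc+2].reshape(-1,3);print((u,v),(Z(BA).inv().apply(np.nanmedian(q,axis=0)-BO)*1000).round(0))
"
python3 -c "
from pl import *
g=np.load('grip.npz');b=step((.50,-.26,.27),down(45))
G=(g['p'],R.from_rotvec(g['o']));print(G[0],(G[1].inv()*SG).as_rotvec())
b=step(G[0]+m[:,2]*.1,G[1],b)"
```

```text
(545, 260) [ 10. 173.  25.]
(535, 300) [ 45. 170.  18.]
(558, 218) [-33. 179.  26.]
(545, 230) [-16. 169.  28.]
(550, 280) [ 26. 181.  22.]
(570, 262) [  4. 192.  21.]
(605, 240) [-26. 217.  16.]
(575, 332) [ 66. 205.  15.]
(530, 250) [ -9. 161.   9.]
[0.243, -0.949, -0.031] [-0.002, 0.004, 0.451] rows 4.9
[ 0.49512032 -0.42503969  0.12921538] [0.00101873 0.00101916 0.00051037]
[-0.338, -0.612, 0.203] [-0.274, -0.104, 0.45] rows 5.6
```

All four offcuts lie in the tray, past its inner wall and clear of the board. Next, the scraper goes back to its rest.

Request:
servo_tool(commands=[[[0.24, -0.95, -0.03], [0, 0, 0.45]], [[0.24, -0.95, -0.03], [0, 0, 0.45]], [[0.24, -0.95, -0.03], [0, 0, 0.45]], [[0.24, -0.95, -0.03], [0, 0, 0.45]], [[0.24, -0.95, -0.03], [0, 0, 0.45]], [[0.24, -0.95, -0.03], [0, 0, 0.45]]])

```text
clock: 15.2
tcp_pos: [0.5015, -0.2549, 0.2679]
orientation: [1.201, 2.899, -0.004]
contact_force: [-0.1, -0.1, -2.3]
grip_width: 0.0212
gripper_force: 51.8
```

```bash
python3 -c "
from pl import *
g=np.load('grip.npz')
b=step(g['p']+m[:,2]*.1,R.from_rotvec(g['o']))"
```

```text
[-0.348, -0.63, 0.197] [-0.274, -0.101, 0.45] rows 5.6
```

Request:
servo_tool(commands=[[[-0.348, -0.63, 0.15], [-0.274, -0.101, 0.45]], [[-0.348, -0.63, 0.15], [-0.274, -0.101, 0.45]], [[-0.348, -0.63, 0.15], [-0.274, -0.101, 0.45]], [[-0.348, -0.63, 0.15], [-0.274, -0.101, 0.45]], [[-0.348, -0.63, 0.15], [-0.274, -0.101, 0.45]], [[-0.348, -0.63, 0.197], [-0.274, -0.101, 0.45]], [[-0.348, -0.63, 0.197], [-0.274, -0.101, 0.45]], [[-0.348, -0.63, 0.197], [-0.274, -0.101, 0.45]], [[-0.348, -0.63, 0.197], [-0.274, -0.101, 0.45]]])

```text
clock: 16.1
tcp_pos: [0.4595, -0.4203, 0.2184]
orientation: [1.893, 2.06, 0.475]
contact_force: [0.0, -0.3, -1.9]
grip_width: 0.0213
gripper_force: 51.9
```

```bash
python3 -c "
from pl import *
g=np.load('grip.npz')
for i in range(3):
  b=step(g['p']+m[:,2]*.06,R.from_rotvec(g['o']));grab('top')
b=step(g['p']+m[:,2]*.01,R.from_rotvec(g['o']))"
```

```text
[-0.029, -0.029, 0.142] [0.001, -0.007, 0.01] rows 0.7
[-0.029, -0.03, 0.142] [0.001, -0.007, 0.01] rows 0.7
[-0.029, -0.029, 0.142] [0.001, -0.006, 0.01] rows 0.7
[-0.031, -0.029, 0.342] [0.001, -0.006, 0.009] rows 1.7
```

Request:
servo_tool(commands=[[[-0.03, -0.03, 0.05], [0.001, -0.007, 0.01]], [[-0.03, -0.03, 0.1], [0.001, -0.007, 0.01]], [[-0.03, -0.03, 0.1], [0.001, -0.007, 0.01]], [[-0.03, -0.03, 0.1], [0.001, -0.007, 0.01]]])

```text
clock: 16.65
tcp_pos: [0.4636, -0.4269, 0.1915]
orientation: [1.913, 2.04, 0.467]
contact_force: [-0.0, 0.6, -2.1]
grip_width: 0.0212
gripper_force: 51.7
```

```bash
python3 -c "
from pl import *
g=np.load('grip.npz')
b=step(g['p']+m[:,2]*.06,R.from_rotvec(g['o']))
b=step(g['p']+m[:,2]*.01,R.from_rotvec(g['o']))"
```

```text
[-0.001, 0.005, 0.039] [-0.001, -0.0, -0.002] rows 0.2
[-0.001, 0.005, 0.239] [-0.001, -0.0, -0.002] rows 1.2
```

Request:
servo_tool(commands=[[[0, 0.005, 0.06], [0, 0, -0.002]], [[0, 0.005, 0.12], [0, 0, -0.002]], [[0, 0.005, 0.18], [0, 0, -0.002]], [[0, 0.005, 0.22], [0, 0, -0.002]], [[0, 0.005, 0.22], [0, 0, -0.002]]])

```text
clock: 17.15
tcp_pos: [0.4896, -0.4248, 0.1413]
orientation: [1.91, 2.043, 0.468]
contact_force: [3.3, 0.6, -1.9]
grip_width: 0.0216
gripper_force: 51.7
```

```bash
python3 -c "
from pl import *
g=np.load('grip.npz')
b=step(g['p'],R.from_rotvec(g['o']))"
```

```text
[-0.002, -0.001, 0.053] [-0.001, -0.001, -0.0] rows 0.3
```

Request:
servo_tool(commands=[[[-0.002, 0, 0.02], [0, 0, 0]], [[-0.002, 0, 0.04], [0, 0, 0]], [[-0.002, 0, 0.051], [0, 0, 0]], [[-0.002, 0, 0.051], [0, 0, 0]]])

```text
clock: 17.55
tcp_pos: [0.4943, -0.4263, 0.1315]
orientation: [1.91, 2.04, 0.466]
contact_force: [6.1, -0.0, -2.7]
grip_width: 0.0214
gripper_force: 51.6
```

Request:
servo_tool(commands=[[[0, 0, 0.006], [0, 0, 0]], [[0, 0, 0.009], [0, 0, 0]], [[0, 0, 0.009], [0, 0, 0]]])

```text
clock: 17.85
tcp_pos: [0.4952, -0.4263, 0.1298]
orientation: [1.91, 2.04, 0.466]
contact_force: [4.3, -0.2, 2.8]
grip_width: 0.021
gripper_force: 52.2
```

Request:
servo_tool(commands=[[[0, 0, 0], [0, 0, 0]], [[0, 0, 0], [0, 0, 0]], [[0, 0, 0], [0, 0, 0]], [[0, 0, 0], [0, 0, 0]], [[0, 0, 0], [0, 0, 0]]], claw=0)

```text
clock: 18.35
tcp_pos: [0.4944, -0.426, 0.1291]
orientation: [1.911, 2.041, 0.465]
contact_force: [-0.1, 0.6, -0.0]
grip_width: 0.0855
gripper_force: 0.0
```

Request:
servo_tool(commands=[[[0, 0, -0.1], [0, 0, 0]], [[0, 0, -0.25], [0, 0, 0]], [[0, 0, -0.4], [0, 0, 0]], [[0, 0, -0.55], [0, 0, 0]], [[0, 0, -0.55], [0, 0, 0]]])

```text
clock: 18.85
tcp_pos: [0.4337, -0.4331, 0.2581]
orientation: [1.908, 2.032, 0.464]
contact_force: [0.1, -1.3, 0.3]
grip_width: 0.0852
gripper_force: 0.0
```

```bash
cat > chk.py <<'E'
from fit import *
for c in('scene','top'):
    p,d=grab(c);Q=cloud(c,d).reshape(-1,3);Q=Q[np.isfinite(Q[:,0])]
    Q=Q[(Q[:,0]>.44)&(Q[:,0]<.6)&(Q[:,1]<-.34)&(Q[:,1]>-.5)&(Q[:,2]>.105)&(Q[:,2]<.16)]
    res=lambda p:sdf(R.from_euler('ZY',[p[2],-.45]).inv().apply(Q-[p[0],p[1],.045+p[3]]),M['scraper'])*1000
    s=least_squares(res,[.536,-.42,.06,0],x_scale=[.01,.01,.05,.01],loss='soft_l1',f_scale=3);print(c,len(Q),s.x.round(4),s.cost/len(Q))
E
python3 chk.py;python3 -c "
from pl import *
print(r.get_obs()['joints'].round(2))
b=step((.60,-.20,.3),down(10));b=step((.66,.03,.3),down(40),b);b=step((.6,.26,.3),down(60),b);b=step((.4875,.4095,.25),down(78.4),b);b=step((.4875,.4095,.039),down(78.4),b)"
```

```text
scene 579 [ 0.5354 -0.4227  0.0563  0.0013] 2.078845199853513
top 374 [ 5.367e-01 -4.233e-01  6.490e-02  4.000e-04] 1.2581386010910351
[ 0.33  0.31  0.64  1.96 -0.8   0.83  1.51]
[0.874, 0.728, 0.146] [0.287, 0.017, -0.068] rows 5.7
[0.864, 0.396, 0.0] [0.0, 0.0, -0.333] rows 4.8
[0.859, 0.408, 0.0] [0.0, 0.0, -0.222] rows 4.8
[0.689, 0.293, 0.2] [0.0, 0.0, -0.204] rows 3.9
[0.0, 0.0, 0.844] [0.0, 0.0, 0.0] rows 4.2
```

The scraper is back within about 2 mm of its original pose. Next is the straightedge.

Request:
servo_tool(commands=[[[0.87, 0.73, 0.14], [0.287, 0.017, -0.068]], [[0.87, 0.73, 0.14], [0.287, 0.017, -0.068]], [[0.87, 0.73, 0.14], [0.287, 0.017, -0.068]], [[0.87, 0.73, 0.14], [0.287, 0.017, -0.068]], [[0.87, 0.73, 0.14], [0.287, 0.017, -0.068]], [[0.87, 0.73, 0.14], [0.287, 0.017, -0.068]]])

```text
clock: 19.55
tcp_pos: [0.6017, -0.1965, 0.2987]
orientation: [-2.012, -2.408, 0.003]
contact_force: [0.2, -1.4, -0.3]
grip_width: 0.0852
gripper_force: 0.0
```

Request:
servo_tool(commands=[[[0.86, 0.4, 0], [0, 0, -0.333]], [[0.86, 0.4, 0], [0, 0, -0.333]], [[0.86, 0.4, 0], [0, 0, -0.333]], [[0.86, 0.4, 0], [0, 0, -0.333]], [[0.86, 0.4, 0], [0, 0, -0.333]], [[0.86, 0.4, 0], [0, 0, -0.333]]])

```text
clock: 20.15
tcp_pos: [0.6614, 0.0382, 0.2975]
orientation: [-1.308, -2.85, -0.002]
contact_force: [0.7, 0.6, -1.2]
grip_width: 0.0854
gripper_force: 0.0
```

Request:
servo_tool(commands=[[[0.86, 0.41, 0], [0, 0, -0.222]], [[0.86, 0.41, 0], [0, 0, -0.222]], [[0.86, 0.41, 0], [0, 0, -0.222]], [[0.86, 0.41, 0], [0, 0, -0.222]], [[0.86, 0.41, 0], [0, 0, -0.222]]])

```text
clock: 20.65
tcp_pos: [0.5993, 0.2628, 0.2988]
orientation: [-0.807, -3.032, 0.001]
contact_force: [0.5, 0.5, 0.4]
grip_width: 0.0854
gripper_force: 0.0
```

```bash
python3 -c "
from pl import *
print(r.get_obs()['joints'].round(2))
b=step((.4875,.4095,.2),down(78.4))"
```

```text
[-0.8   0.43  0.41  1.57 -0.18  1.19  0.7 ]
[0.678, 0.287, 0.397] [-0.001, -0.003, -0.203] rows 4.2
```

Request:
servo_tool(commands=[[[0.678, 0.287, 0.2], [0, -0.003, -0.203]], [[0.678, 0.287, 0.2], [0, -0.003, -0.203]], [[0.678, 0.287, 0.3], [0, -0.003, -0.203]], [[0.678, 0.287, 0.397], [0, -0.003, -0.203]], [[0.678, 0.287, 0.397], [0, -0.003, -0.203]], [[0.678, 0.287, 0.397], [0, -0.003, -0.203]]])

```text
clock: 21.25
tcp_pos: [0.4874, 0.4065, 0.198]
orientation: [-0.316, -3.124, 0.009]
contact_force: [-0.5, 0.6, 0.5]
grip_width: 0.0855
gripper_force: 0.0
```

```bash
python3 -c "
from pl import *
b=step((.4875,.4095,.042),down(78.4))"
```

```text
[0.002, 0.015, 0.624] [-0.004, -0.001, 0.001] rows 3.1
```

Request:
servo_tool(commands=[[[0.002, 0.012, 0.2], [-0.004, -0.001, 0]], [[0.002, 0.012, 0.4], [-0.004, -0.001, 0]], [[0.002, 0.012, 0.54], [-0.004, -0.001, 0]], [[0.002, 0.012, 0.624], [-0.004, -0.001, 0]], [[0.002, 0.012, 0.624], [-0.004, -0.001, 0]], [[0.002, 0.012, 0.624], [-0.004, -0.001, 0]]])

```text
clock: 21.85
tcp_pos: [0.4933, 0.4076, 0.0469]
orientation: [0.325, 3.117, 0.008]
contact_force: [-0.5, 0.1, 0.9]
grip_width: 0.085
gripper_force: 0.0
```

Request:
servo_tool(commands=[[[0, 0, 0], [0, 0, 0]], [[0, 0, 0], [0, 0, 0]], [[0, 0, 0], [0, 0, 0]], [[0, 0, 0], [0, 0, 0]], [[0, 0, 0], [0, 0, 0]], [[0, 0, 0], [0, 0, 0]]], claw=1, squeeze=45)

```text
clock: 22.45
tcp_pos: [0.4914, 0.409, 0.0463]
orientation: [0.321, 3.119, 0.009]
contact_force: [-2.0, 0.1, 5.3]
grip_width: 0.0177
gripper_force: 45.2
```

Request:
servo_tool(commands=[[[0, 0, -0.1], [0, 0, 0]], [[0, 0, -0.25], [0, 0, 0]], [[0, 0, -0.4], [0, 0, 0]], [[0, 0, -0.55], [0, 0, 0]], [[0, 0, -0.55], [0, 0, 0]], [[0, 0, -0.55], [0, 0, 0]]])

```text
clock: 23.05
tcp_pos: [0.4901, 0.408, 0.1833]
orientation: [0.321, 3.119, 0.009]
contact_force: [-0.3, 0.8, -2.9]
grip_width: 0.0175
gripper_force: 44.5
```

```bash
python3 -c "
from pl import *
b=step((.56,.22,.19),down(40));b=step(B(.055,0,.19),down(BA),b);b=step(B(.055,0,.09),down(BA),b)"
```

```text
[-0.427, -0.679, -0.029] [0.005, 0.002, 0.425] rows 4.5
[-0.669, -0.296, 0.0] [0.0, 0.0, 0.487] rows 5.1
[0.0, 0.0, 0.4] [0.0, 0.0, 0.0] rows 2.0
```

Request:
servo_tool(commands=[[[-0.427, -0.68, -0.03], [0, 0.002, 0.425]], [[-0.427, -0.68, -0.03], [0, 0.002, 0.425]], [[-0.427, -0.68, -0.03], [0, 0.002, 0.425]], [[-0.427, -0.68, -0.03], [0, 0.002, 0.425]], [[-0.427, -0.68, -0.03], [0, 0.002, 0.425]], [[-0.427, -0.68, -0.03], [0, 0.002, 0.425]]])

```text
clock: 23.65
tcp_pos: [0.5594, 0.2172, 0.1882]
orientation: [-1.334, -2.843, -0.005]
contact_force: [-1.0, 0.9, -2.2]
grip_width: 0.0171
gripper_force: 44.7
```

```bash
python3 -c "
from pl import *
b=step(B(.055,0,.17),down(BA))"
```

```text
[-0.663, -0.284, 0.071] [0.001, -0.002, 0.484] rows 5.1
```

Request:
servo_tool(commands=[[[-0.66, -0.284, 0.07], [0, -0.002, 0.484]], [[-0.66, -0.284, 0.07], [0, -0.002, 0.484]], [[-0.66, -0.284, 0.07], [0, -0.002, 0.484]], [[-0.66, -0.284, 0.07], [0, -0.002, 0.484]], [[-0.66, -0.284, 0.07], [0, -0.002, 0.484]], [[-0.66, -0.284, 0.07], [0, -0.002, 0.484]], [[-0.66, -0.284, 0.07], [0, -0.002, 0.484]], [[-0.66, -0.284, 0.07], [0, -0.002, 0.484]]])

```text
clock: 24.45
tcp_pos: [0.6113, 0.05, 0.1712]
orientation: [-2.282, -2.158, -0.008]
contact_force: [0.2, 0.2, -1.9]
grip_width: 0.0173
gripper_force: 44.5
```

```bash
python3 -c "
from fit import *
from pl import *
b=step(B(.055,0,.092),down(BA))
# pose of held straightedge vs board (same picture), rails vs plate
for c in('scene','top'):
    p,d=grab(c);P=cloud(c,d);z=r.get_obs()['tcp_pos'][2]-.0463
    t=r.get_obs()['tcp_pos']
    q,k,s=fit(P,'straightedge',(t[0],t[1],np.radians(86.2)),z,0,z+.003,.012);print(c,np.round((q[:2]-t[:2])*1e3,1),np.degrees(q[2]),k,s)
    Q=P.reshape(-1,3);Q=Q[(Q[:,1]>-.09)&(Q[:,1]<.2)&(Q[:,2]<.06)]
    q,k,s=fit(Q,'board',(.556,.048,-.065),0,0,.034);print('board',q,np.degrees(q[2]),k)
"
```

```text
[-0.024, -0.001, 0.317] [0.002, -0.003, 0.007] rows 1.6
scene [-0.8  4.8] 87.12350495382543 1161 0.002307569487636086
board [ 0.55561612  0.04940235 -0.06662772] -3.817486958739635 4791
top [0.4 2.9] 87.09434503819799 354 0.0027388460879242257
board [ 0.5578843   0.04713343 -0.06256777] -3.5848688953299264 2740
```

Request:
servo_tool(commands=[[[-0.024, 0, 0.1], [0.002, -0.003, 0.008]], [[-0.024, 0, 0.2], [0.002, -0.003, 0.008]], [[-0.024, 0, 0.27], [0.002, -0.003, 0.008]], [[-0.024, 0, 0.31], [0.002, -0.003, 0.008]], [[-0.024, 0, 0.31], [0.002, -0.003, 0.008]], [[-0.024, 0, 0.31], [0.002, -0.003, 0.008]]])

```text
clock: 25.15
tcp_pos: [0.6122, 0.0422, 0.0951]
orientation: [2.301, 2.136, 0.001]
contact_force: [0.2, -0.0, -2.9]
grip_width: 0.0175
gripper_force: 44.4
```

Request:
servo_tool(commands=[[[0, 0, 0.006], [0, 0, 0]], [[0, 0, 0.012], [0, 0, 0]], [[0, 0, 0.016], [0, 0, 0]], [[0, 0, 0.016], [0, 0, 0]]])

```text
clock: 25.55
tcp_pos: [0.6118, 0.0422, 0.0906]
orientation: [2.302, 2.135, 0.0]
contact_force: [0.7, -0.9, -2.3]
grip_width: 0.0173
gripper_force: 44.4
```

```bash
python3 -c "
from pl import *
print(Z(BA).inv().apply(r.get_obs()['tcp_pos']-BO))
b=step(B(.065,0,.0865),down(BA))"
```

```text
[ 0.05606341 -0.00210739  0.09056683]
[0.009, 0.036, 0.016] [0.001, 0.001, -0.006] rows 0.2
```

Request:
servo_tool(commands=[[[0, 0, 0.006], [0, 0, -0.003]], [[0, 0, 0.012], [0, 0, -0.003]], [[0, 0, 0.015], [0, 0, -0.003]], [[0, 0, 0.015], [0, 0, -0.003]]])

```text
clock: 25.95
tcp_pos: [0.6118, 0.0422, 0.0867]
orientation: [2.297, 2.141, -0.0]
contact_force: [-0.8, 0.9, -0.7]
grip_width: 0.0176
gripper_force: 44.9
```

Request:
servo_tool(commands=[[[0, 0, 0.004], [0, 0, 0]], [[0, 0, 0.004], [0, 0, 0]]])

```text
clock: 26.15
tcp_pos: [0.6119, 0.0423, 0.0863]
orientation: [2.297, 2.141, 0.001]
contact_force: [-2.6, 1.4, 3.8]
grip_width: 0.017
gripper_force: 45.5
```

Request:
servo_tool(commands=[[[0, 0.006, -0.001], [0, 0, 0]], [[0, 0.012, -0.001], [0, 0, 0]], [[0, 0.018, -0.001], [0, 0, 0]], [[0, 0.024, -0.001], [0, 0, 0]], [[0, 0.029, -0.001], [0, 0, 0]], [[0, 0.029, -0.001], [0, 0, 0]]])

```text
clock: 26.75
tcp_pos: [0.6186, 0.0414, 0.0864]
orientation: [2.298, 2.141, -0.001]
contact_force: [-5.0, 0.8, 6.2]
grip_width: 0.0177
gripper_force: 45.8
```

Request:
servo_tool(commands=[[[0, 0.004, 0], [0, 0, 0]], [[0, 0.008, 0], [0, 0, 0]], [[0, 0.008, 0], [0, 0, 0]]])

```text
clock: 27.05
tcp_pos: [0.6205, 0.0412, 0.0864]
orientation: [2.298, 2.141, -0.001]
contact_force: [-4.2, 0.4, 6.9]
grip_width: 0.0174
gripper_force: 45.8
```

Request:
servo_tool(commands=[[[0, 0.004, 0], [0, 0, 0]], [[0, 0.008, 0], [0, 0, 0]], [[0, 0.008, 0], [0, 0, 0]]])

```text
clock: 27.35
tcp_pos: [0.6214, 0.0411, 0.0864]
orientation: [-2.298, -2.141, 0.003]
contact_force: [-9.3, 1.0, 11.5]
grip_width: 0.0174
gripper_force: 46.5
```

Request:
servo_tool(commands=[[[0, 0.004, -0.002], [0, 0, 0]], [[0, 0.008, -0.002], [0, 0, 0]], [[0, 0.008, -0.002], [0, 0, 0]]])

```text
clock: 27.65
tcp_pos: [0.6218, 0.041, 0.0865]
orientation: [-2.295, -2.139, 0.007]
contact_force: [-12.7, 0.7, 12.7]
grip_width: 0.0176
gripper_force: 46.8
```

```bash
python3 -c "
from pl import *
o=r.get_obs();print(Z(BA).inv().apply(o['tcp_pos']-BO),Z(BA).inv().apply(o['contact_force']),o['moment'])"
```

```text
[ 0.06614654 -0.00258982  0.08650894] [-12.72660448  -0.15356613  12.71212674] [-0.11277626  2.76893111  0.09681198]
```

Request:
servo_tool(commands=[[[0, -0.005, -0.004], [0, 0, 0]], [[0, -0.008, -0.004], [0, 0, 0]], [[0, -0.008, -0.004], [0, 0, 0]]])

```text
clock: 27.95
tcp_pos: [0.6217, 0.0411, 0.0868]
orientation: [2.298, 2.142, -0.004]
contact_force: [-6.1, -0.4, -1.2]
grip_width: 0.0173
gripper_force: 44.8
```

Request:
servo_tool(commands=[[[0, 0, 0], [0, 0, 0]], [[0, 0, 0], [0, 0, 0]], [[0, 0, 0], [0, 0, 0]], [[0, 0, 0], [0, 0, 0]], [[0, 0, 0], [0, 0, 0]]], claw=0)

```text
clock: 28.45
tcp_pos: [0.6234, 0.0414, 0.0877]
orientation: [2.297, 2.14, 0.001]
contact_force: [0.2, 0.3, 0.4]
grip_width: 0.085
gripper_force: 0.0
```

Request:
servo_tool(commands=[[[0, 0, -0.1], [0, 0, 0]], [[0, 0, -0.3], [0, 0, 0]], [[0, 0, -0.5], [0, 0, 0]], [[0.2, -0.3, -0.6], [0, 0, 0]], [[0.2, -0.5, -0.7], [0, 0, 0]], [[0.2, -0.7, -0.7], [0, 0, 0]], [[0.2, -0.9, -0.7], [0, 0, 0]], [[0.2, -0.9, -0.7], [0, 0, 0]]])

```text
clock: 29.25
tcp_pos: [0.3997, 0.1074, 0.2618]
orientation: [2.297, 2.142, -0.0]
contact_force: [-1.0, 0.1, 0.6]
grip_width: 0.0855
gripper_force: 0.0
```

```bash
python3 chk.py; python3 -c "
from fit import *
from pl import *
for c in('scene','top'):
    p,d=grab(c,c+'9.png');P=cloud(c,d)
    q,k,s=fit(P,'straightedge',(.62,.045,np.radians(86.2)),.04,0,.0455,.012);print(c,(Z(BA).inv().apply([q[0],q[1],0]-BO)*1e3).round(1),np.degrees(q[2]),k,s)
    Q=P.reshape(-1,3);Q=Q[(Q[:,1]>-.09)&(Q[:,1]<.2)&(Q[:,2]<.06)&(Q[:,0]<.58)]
cv2.imwrite('pics/end.png',cv2.resize(cv2.imread('pics/scene9.png')[150:280,230:430],None,fx=4,fy=4,interpolation=2))"
```

```text
scene 575 [ 0.5353 -0.423   0.0563  0.0016] 1.9507051969724838
top 367 [ 0.5368 -0.4233  0.0538  0.0006] 1.2544503821262998
scene [78.4 -0.6  0. ] 86.72781865600955 1548 0.0039848318661617355
top [71.4  2.7  0. ] 85.99984979860736 1167 0.0033903448237191155
```

View pics/end.png

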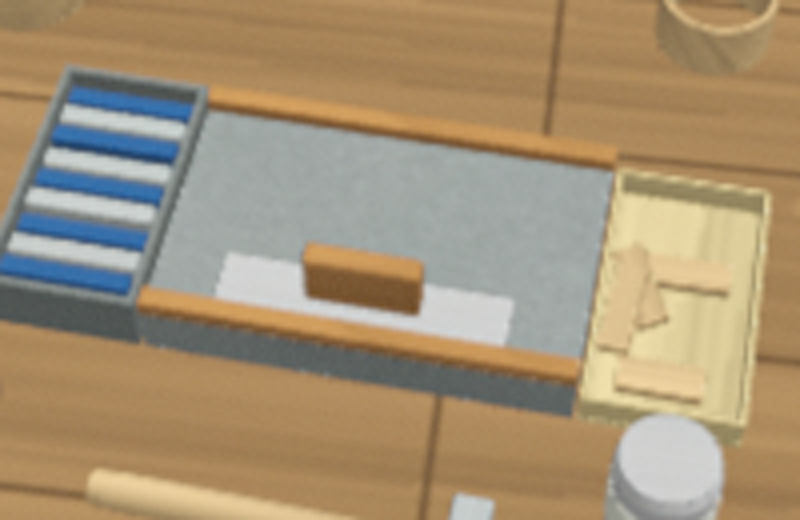

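The crop shows the straightedge flat along the far fence with no visible gap, the offcuts in the tray, and nothing else disturbed. One numeric check of flushness before handing in.

```bash
python3 -c "
from pl import *
for c in('scene','top'):
    p=cv2.imread(f'pics/{c}9.png');hsv=cv2.cvtColor(p,cv2.COLOR_BGR2HSV).astype(int)
    v,u=np.mgrid[0:400,0:640];P=atz(c,np.c_[u.ravel(),v.ravel()],.05)
    L=Z(BA).inv().apply(P-BO)*1000
    g=cv2.cvtColor(p,cv2.COLOR_BGR2GRAY).astype(float).ravel();s=hsv[...,1].ravel()
    w=(s<60)&(g>165)&(L[:,0]>20)&(L[:,0]<95)&(abs(L[:,1])<120);rail=(s>110)&(L[:,0]>70)&(L[:,0]<112)&(abs(L[:,1])<140)
    for n,mk in(('plate',w),('rail',rail)):
        xs=[];ys=[]
        for y in list(range(-88,-44,4))+list(range(48,92,4)):
            k=mk&(abs(L[:,1]-y)<4)
            if k.sum()>4: xs.append(np.percentile(L[k,0],[3,97]));ys.append(y)
        xs=np.array(xs)
        for j in(0,1): a=np.polyfit(ys,xs[:,j],1);print(c,n,'lo hi'.split()[j],'x0 %.1f mm slope %.2f deg'%(a[1],np.degrees(a[0])))
"
```

```text
scene plate lo x0 29.4 mm slope 4.33 deg
scene plate hi x0 81.6 mm slope 0.15 deg
scene rail lo x0 86.3 mm slope -0.14 deg
scene rail hi x0 102.3 mm slope 0.38 deg
top plate lo x0 47.7 mm slope -0.36 deg
top plate hi x0 81.9 mm slope 0.13 deg
top rail lo x0 90.6 mm slope 0.13 deg
top rail hi x0 110.2 mm slope -0.07 deg
```

```bash
python3 -c "
import cv2
p=cv2.imread('pics/top9.png')[150:200,270:390];cv2.imwrite('pics/z.png',cv2.resize(p,None,fx=6.5,fy=10,interpolation=cv2.INTER_NEAREST))
g=cv2.imread('pics/top9.png')
for u in (297,302,350,355): print(u,[tuple(int(a) for a in g[v,u]) for v in range(158,182)])"
```

```text
297 [(79, 114, 154), (78, 120, 160), (79, 122, 165), (76, 118, 164), (78, 118, 161), (92, 119, 148), (119, 129, 139), (141, 143, 142), (147, 148, 143), (151, 151, 148), (152, 152, 149), (157, 157, 153), (157, 158, 155), (158, 159, 155), (160, 158, 155), (161, 161, 157), (160, 160, 156), (158, 159, 156), (148, 149, 145), (141, 142, 138), (136, 140, 132), (135, 137, 131), (139, 140, 134), (139, 140, 133)]
302 [(79, 116, 151), (80, 121, 157), (81, 120, 166), (84, 126, 170), (82, 122, 166), (110, 132, 162), (150, 156, 165), (174, 175, 176), (180, 180, 179), (181, 180, 180), (179, 177, 177), (178, 177, 175), (182, 181, 179), (180, 180, 177), (181, 181, 179), (179, 179, 178), (181, 179, 177), (180, 178, 176), (167, 166, 166), (154, 155, 152), (141, 142, 138), (139, 141, 134), (136, 138, 132), (137, 141, 133)]
350 [(83, 116, 148), (81, 112, 145), (82, 114, 149), (81, 117, 153), (82, 124, 164), (83, 129, 173), (88, 134, 177), (94, 134, 172), (122, 142, 166), (162, 166, 172), (176, 176, 176), (179, 179, 178), (179, 179, 179), (176, 177, 175), (179, 181, 177), (181, 181, 181), (181, 181, 178), (180, 179, 178), (181, 181, 180), (180, 180, 178), (176, 174, 173), (159, 160, 158), (143, 144, 143), (134, 135, 128)]
355 [(81, 112, 146), (80, 114, 148), (82, 112, 147), (78, 113, 150), (81, 121, 160), (82, 126, 171), (83, 129, 174), (84, 125, 169), (108, 133, 162), (152, 159, 167), (173, 174, 175), (179, 178, 177), (177, 177, 176), (178, 178, 177), (179, 179, 177), (182, 181, 179), (179, 178, 179), (181, 179, 179), (182, 181, 180), (180, 179, 178), (178, 178, 177), (167, 169, 165), (152, 152, 149), (143, 144, 140)]
```

View pics/z.png

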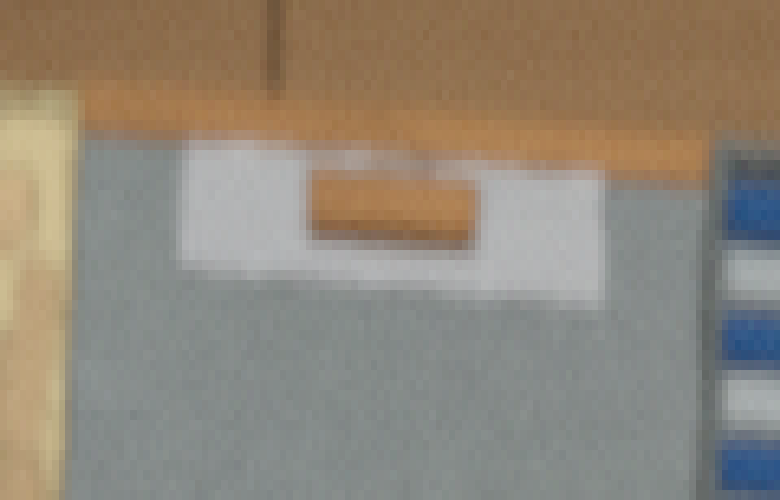

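The enlarged crop shows the plate directly against the fence, with orange turning to white at both ends, (190,135) and (600,170), and no grey strip between them. The straightedge is flush and parallel, so I'm handing in.

```bash
python3 -c "
from bench import r
print(r.hand_in())"
```

```text
the job is handed in; nothing more can be done
None
```

I handed the job in at about 30 s: all four offcuts are in the tray clear of the board, the scraper is back in its rest, and the straightedge lies flush along the far fence; no verdict was returned.

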